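# Seat a camera's splined stem in a pan head and hold it down

## Robot

A 6-joint arm with a two-finger parallel gripper is mounted at the origin on the work surface. World frame = base frame: x ahead of the robot, y to its left, z up, the work surface at z = 0. Lengths are in m, angles in rad, forces in N, time in s.
With the tool pointing down it reaches from about 0.35 to 0.975 m from the base axis. Payload 4.9 kg.
Tool frame: the origin (TCP) lies between the finger pads; the fingertips stand 19 mm ahead of it and the grasp point (between the pads) is the TCP; z points along the fingers, y is the direction in which the jaws open and shut (so a half turn about z gives the same grasp; the last joint's range is limited). The gripper opens to 85 mm and grips with 20 to 120 N. Pads are 22 mm wide; open, the fingers measure 114 mm over their backs; the gripper's body (76 mm by 85 mm) begins 54 mm behind the grasp point. The pads swing forward as they close: fully open they stand 13 mm farther back than shut.
Start: joints at [1.217, 0.053, 1.613, -0, 1.476, -0.119], TCP at [0.145, 0.608, 0.25] pointing down, gripper open.
Joint ranges: [-3.01, 3.01], [-1.01, 2.22], [0.06, 2.58], [-1.02, 4.17], [0.09, 2.62], [-3.14, 3.14]. Speed limits (rad/s): [2.57, 2.57, 3.14, 3.14, 3.14, 3.14].

## Interface

Orientations are given as a unit quaternion [w, x, y, z].
In Python, from plant import state, grab_frame, calibration, job_done gives the robot as it stands. The module is installed in compiled form; this text tells all that it offers.
- The arm moves only by the tool servo_tool, never from a script. Its argument "deltas" is a list that holds one entry, the list of rows, each a list of 5 numbers: the finger opening in mm, from 0 to 85.4, then the shift along the world's x, y, z in mm, then the turn about the world's z in units of 6 degrees (1.0 is 6 degrees). A call has 1 to 5 rows; each row is the pose to reach, as a shift and turn from the pose commanded when the call began; what a row does not reach only later rows make up. A row lasts 1/8 s, in which the tool goes at most 62.5 mm and 10.7 degrees, less where a joint would pass 70% of its speed; a pose out of reach is approached as far as the arm can. A call with a gripper value outside its range is refused whole. The fingers move at their own pace and stop on an object; the grip force is fixed at half the most. Time passes only in rows, so rows that repeat a pose let the fingers close. It gives the time, the measured TCP pose, the force and the opening at its end, in the units of the state.
- state(): the state, without advancing time (a new reading comes with each control period).
- grab_frame(name): name is "scene" or "top"; returns the picture (480x640x3 uint8, red, green, blue); there is no depth.
- calibration(name): a dict with "intrinsics" (3x3 intrinsics, pixels), "world_from_camera" (4x4, takes a point from camera to world coordinates). Camera axes: x right, y down, z forward; pixel columns grow to the right and rows downward; lengths in m; the calibration is good to about 2 mm. A picture is of the moment at which its call begins. calibration takes no time and is no camera call.
- job_done(): hands the job in, once; it reports no verdict.
The state is a dict: "time": time; "joint_pos": joint angles; "joint_vel": joint speeds; "joint_efforts": joint torques, N m; "tool_pos": TCP position; "tool_rot": TCP orientation; "contact_force": force on the tool from outside, world axes, zero at the start; "ft_torque": the same for the moment, N m; "gripper_width": opening from 0.0 (shut) to 1.0 (fully open).
Only numpy, scipy, OpenCV 4.12 (cv2) and the standard library are available. Lean on these libraries where they do the work, as an engineer would, in place of code of your own. Each camera call takes 0.05 s, during which the arm holds its last target.

## Task

Take the black dust cap off the socket of the pan base and lay it in the tray. Then lift the camera out of its wooden stand, turn it until the cross-shaped foot of its stem meshes with the cross-shaped socket (any of the four ways round will do), push it down fully home against the spring until the stem's flange meets the collar, and finish while still holding the camera and pressing it home, without letting go. Leave the mug, screwdriver and spare lens where they are.

Things in the scene. Friction and masses are not known exactly. Their poses are not given: they have to be found in the camera images.
- pan_base: Fixed grey round foot, 150 mm across, 36 mm high, with an aluminium collar 46 mm across in its middle, up to 66 mm above the table, and a low black motor block (12 mm high) on the foot at +x. In the collar is the cross-shaped socket; its two slots run along this body's x and y axes. Origin: centre of the foot's underside, z up. Place and yaw vary.
- socket_mouth (a point): Centre of the socket's mouth, on the collar's axis in its top face, 66 mm above the table. The socket is open above: two crossing slots, each 10.6 mm wide, 31 mm from end to end and 22 mm deep, with straight walls.
- plunger (a joint): Brass spring pin, 10 mm across, upright in the middle of the socket. 0 m: up, its head 10 mm below the collar's top; grows as it is pushed down, about 0.007 m when the stem is fully home. It takes 5 N to begin moving and about 10 N when home, more than the camera's weight: the camera rises several mm if not pressed.
- cap: Black plastic dust cap lying loosely over the collar: a round cap 55 mm across, 12 mm high, open below, inside 50 mm wide and 6 mm deep; 30 g. Origin: centre of its lower rim (6 mm below the collar's top while on the collar), z up.
- tray: Fixed grey plastic tray, open above, 150 x 150 mm outside, walls 4 mm thick and 22 mm high, floor about 4 mm thick. Origin: centre of its underside, z up. It and the stand may change sides.
- stand: Fixed wooden block, 75 x 75 x 30 mm high, with a round hole 32 mm wide and 22 mm deep in its top, in which the camera's foot stands at the start, the flange resting on the block. Origin: centre of its underside.
- camera: Cream box camera on an upright stem, 250 g. Origin: lower tip of the stem, on its axis; z up along the stem, x to the black lens; yaw varies. Lowest is the steel foot: two crossing blades along x and y, each 28 mm long and 8 mm thick, tapering to an edge over the lowest 4 mm. Above the flange a brass post, 16 mm thick, with a thumb knob to +y (24 mm out, 26 to 46 mm up), carries the box.
- stem_flange (a point): Centre of the underside of the steel flange (40 mm across, 5 mm thick) on the camera's stem, 17 mm above the tip. It rests on the stand at the start and meets the collar's top face when the stem is fully home.
- camera_box (a point): Centre of the grip on the camera box: on the stem's axis, 72 mm above the stem's tip. The box spans 50 to 94 mm above the tip, is 44 mm wide along the camera's y (grip its two flat sides, fingers closing along y) and reaches from -50 to +34 mm in x; the lens sticks out to +60 mm, short plugs behind to -62 mm.
- mug: White mug, 76 mm across and 90 mm high, a bystander. Origin: centre of its underside.
- screwdriver: Screwdriver, 160 mm long, lying on the table, a bystander. Origin: underside, along it lies x.
- spare_lens: Black spare lens standing on the table, 42 mm across and 40 mm high, a bystander. Origin: centre of its underside.
There are look-alikes about, which are no part of the job. Several things have the shape of the tray; the one meant has the colours described above.

How it is judged:
By the outcome, as a careful person would: the job done as asked, in the order asked, and still so for the second after the job is handed in, while the arm keeps its last pose, push and grip.
It also fails if it takes over 58 s, if anything falls off the work surface, if the arm or the gripper's body presses on something with over 40 N, if the wrist force passes 120 N, or if a joint passes its speed limit or range.

## Working session

There is one attempt and no reset: what is moved stays moved. The work goes in short steps, Python scripts to look and compute and a tool call to move; the robot and the scene stay as the last step left them, time stands still between calls to the robot, and variables do not carry over. Pictures are saved under pics/ and viewed, and the job is handed in when it is done.

Besides the shell and the picture viewer there is one more tool, called after ">>>" by a JSON object that holds its "name" and its "arguments". servo_tool: Moves the arm, as the interface text tells. Its arguments: {"type":"object","properties":{"deltas":{"type":"array","items":{"type":"array","items":{"type":"array","items":{"type":"number"}}}}},"required":["deltas"]}

```bash
mkdir -p pics; python3 - <<'E'
from plant import *
import cv2,numpy as np
for n in("scene","top"):
    f=grab_frame(n);cv2.imwrite(f"pics/{n}0.png",f[:,:,::-1]);c=calibration(n);print(n,np.round(c["intrinsics"],1).tolist(),np.round(c["world_from_camera"],4).tolist())
s=state();print(s)
E
```

```text
scene [[461.9, 0.0, 316.6], [0.0, 461.9, 241.3], [0.0, 0.0, 1.0]] [[0.554, 0.4787, -0.6811, 1.2157], [0.8324, -0.3326, 0.4433, -0.3431], [-0.0143, -0.8125, -0.5827, 0.6624], [0.0, 0.0, 0.0, 1.0]]
top [[491.3, 0.0, 326.2], [0.0, 491.3, 235.8], [0.0, 0.0, 1.0]] [[-0.0097, -0.9843, 0.1764, 0.3561], [-0.9999, 0.0101, 0.0014, 0.1055], [-0.0031, -0.1763, -0.9843, 1.1512], [0.0, 0.0, 0.0, 1.0]]
{'time': 0.1, 'joint_pos': array([ 1.21700649e+00,  5.32954187e-02,  1.61417455e+00,  4.66835258e-06,
        1.47600099e+00, -1.18966220e-01]), 'joint_vel': array([-0.00087626, -0.0019883 , -0.00265132,  0.00056518,  0.0007525 ,
       -0.00203396]), 'joint_efforts': array([-2.28295567e-04, -3.94900739e+01, -3.71365142e+01, -9.89764908e-05,
        3.94923060e-03, -2.23304272e-05]), 'tool_pos': array([0.14521056, 0.60734619, 0.24917242]), 'tool_rot': array([-2.22192381e-04,  1.17142398e-01,  9.93114685e-01, -9.12493088e-04]), 'contact_force': array([-0.49124806,  0.0610404 ,  0.42669533]), 'ft_torque': array([-0.00361776,  0.01413017,  0.02033061]), 'gripper_width': 1.0022887857998728}
```

View pics/scene0.png

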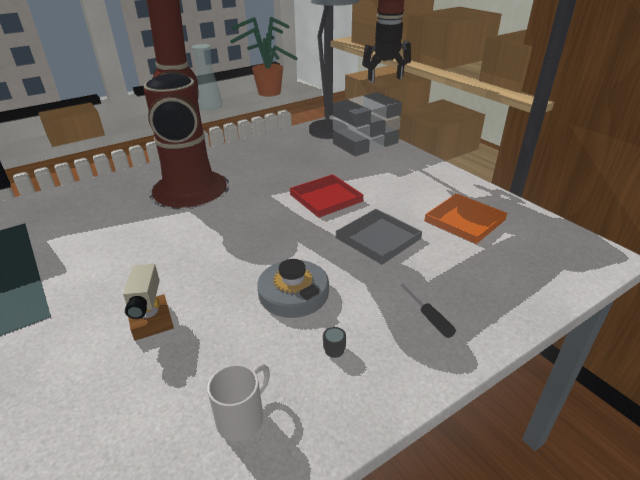

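View pics/top0.png

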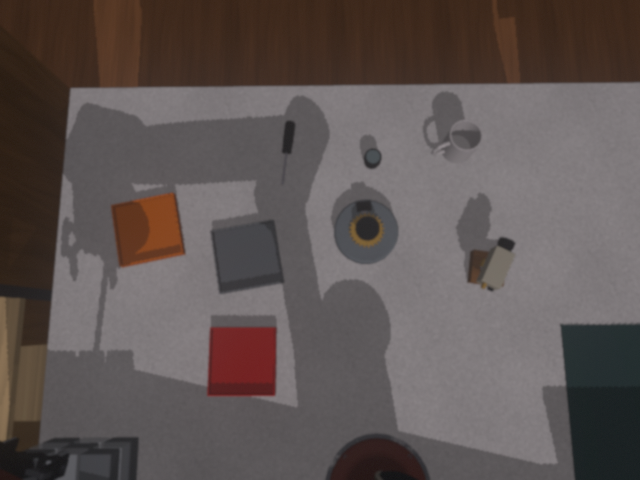

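```bash
cat > h.py <<'E'
from plant import *
import cv2,numpy as np
def ray(n,u,v):
    c=calibration(n);K=c["intrinsics"];T=np.array(c["world_from_camera"])
    d=T[:3,:3]@np.linalg.inv(K)@np.array([u,v,1.]);return T[:3,3],d
def onz(n,u,v,z):
    o,d=ray(n,u,v);return o+d*(z-o[2])/d[2]
def tri(u1,v1,u2,v2):
    a,d=ray("scene",u1,v1);b,e=ray("top",u2,v2)
    s=np.linalg.lstsq(np.c_[d,-e],b-a,rcond=None)[0];p,q=a+d*s[0],b+e*s[1];return (p+q)/2,np.linalg.norm(p-q)
def proj(n,p):
    c=calibration(n);T=np.linalg.inv(c["world_from_camera"]);q=c["intrinsics"]@(T[:3,:3]@p+T[:3,3]);return q[:2]/q[2]
def crop(n,f,x,y,w,h,s,name):
    cv2.imwrite(f"pics/{name}.png",cv2.resize(f[y:y+h,x:x+w,::-1],None,fx=s,fy=s,interpolation=cv2.INTER_CUBIC))
E
python3 - <<'E'
from h import *
t=cv2.imread("pics/top0.png")[:,:,::-1];s=cv2.imread("pics/scene0.png")[:,:,::-1]
a=lambda f,x,y,w,h:cv2.resize(f[y:y+h,x:x+w,::-1],(400,300),interpolation=cv2.INTER_CUBIC)
m=np.vstack([np.hstack([a(t,316,185,100,75),a(t,445,228,100,75)]),np.hstack([a(s,243,245,100,75),a(s,100,260,100,75)])])
cv2.imwrite("pics/crops0.png",m)
E
```

```text
(no output)
```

View pics/crops0.png

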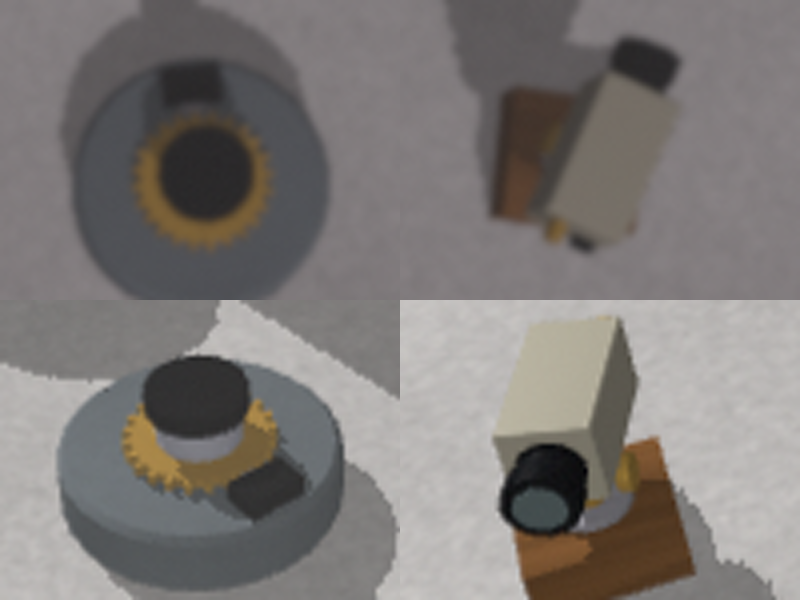

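The crops show the black cap on the aluminium collar, top view about (367,228). The motor block is above it at about (364,206), and the camera box runs obliquely from about (503,245) to (490,287) on the brown stand. There are three tray shapes in the top view: orange (148,230), grey (248,256) and red (242,360). The task asks for grey, so (248,256) is the one. Next I measure and confirm it in a crop.

```bash
python3 - <<'E'
from h import *
t=cv2.imread("pics/top0.png");s=cv2.imread("pics/scene0.png")
def big(m,x,y,w,h):
    z=np.zeros_like(m);z[y:y+h,x:x+w]=m[y:y+h,x:x+w]
    c=max(cv2.findContours(z,cv2.RETR_EXTERNAL,cv2.CHAIN_APPROX_NONE)[0],key=cv2.contourArea);return c
def cen(c):
    M=cv2.moments(c);return M['m10']/M['m00'],M['m01']/M['m00']
# cap
mk=(t.max(2)<60).astype(np.uint8)*255
c=big(mk,350,213,35,32);print("cap px",cen(c),cv2.minEnclosingCircle(c),cv2.fitEllipse(c), onz("top",*cen(c),.070))
# foot ellipse: bluish grey
hsv=cv2.cvtColor(t,cv2.COLOR_BGR2HSV)
print("pix foot",t[240,342],t[250,366],"table",t[300,450],"shadow",t[200,340],"block",t[206,364],"tray",t[255,248],"box",t[262,495],t[270,485],'knob',t[285,484])
c=big(mk,354,198,20,13);print("block",cen(c),cv2.minAreaRect(c),onz("top",*cen(c),.048))
# scene cap
mk=(s.max(2)<65).astype(np.uint8)*255
c=big(mk,275,255,35,30);x,y,w,h=cv2.boundingRect(c);print("scene cap",x,y,w,h)
crop("top",t[:,:,::-1],208,216,80,80,7,"tray0")
# box top
d=(hsv[:,:,0]>15)&(hsv[:,:,0]<40)&(hsv[:,:,1]>25)&(hsv[:,:,2]>115)
c=big(d.astype(np.uint8)*255,475,240,45,55);r=cv2.minAreaRect(c);print("box",cen(c),r,cv2.boxPoints(r).round(1).tolist(),cv2.contourArea(c))
for p in cv2.boxPoints(r):print(onz("top",*p,.107).round(4))
print(onz("top",*cen(c),.107))
E
```

```text
cap px (367.033692722372, 227.54941599281221) ((366.9114074707031, 227.64556884765625), 11.406587600708008) ((367.03759765625, 227.5567169189453), (21.549755096435547, 22.010011672973633), 174.56141662597656) [0.56771524 0.01534598 0.07      ]
pix foot [86 81 80] [86 81 80] table [124 122 127] shadow [91 90 94] block [42 41 43] tray [74 71 71] box [101 110 117] [73 78 82] knob [ 55  91 114]
block (363.4059662775616, 205.66926070038912) ((363.5, 205.5), (9.0, 15.0), 90.0) [0.62351454 0.02062648 0.048     ]
scene cap 279 259 26 20
box (498.4371783227368, 267.9288525582803) ((498.5218505859375, 267.7848205566406), (17.736873626708984, 35.38255310058594), 24.22774314880371) [[483.20001220703125, 280.29998779296875], [497.70001220703125, 248.0], [513.9000244140625, 255.3000030517578], [499.29998779296875, 287.6000061035156]] 550.5
[ 0.4439 -0.2253  0.107 ]
[ 0.5128 -0.261   0.107 ]
[ 0.4967 -0.2945  0.107 ]
[ 0.4282 -0.2585  0.107 ]
[ 0.46988866 -0.25950658  0.107     ]
```

View pics/tray0.png

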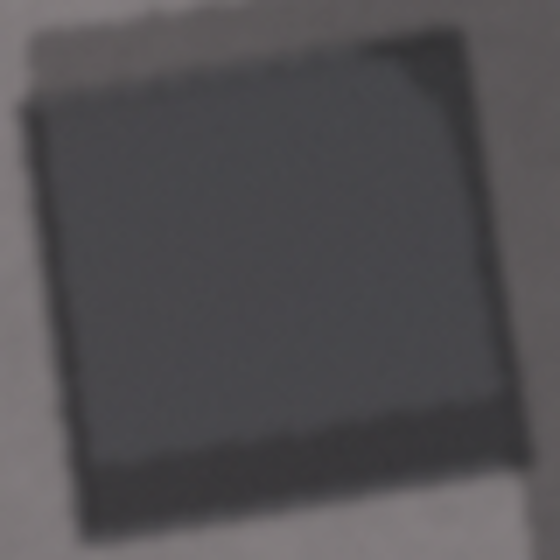

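>>> {"name": "servo_tool", "arguments": {"deltas": [[[85, 35, -49, -10, 0.6], [85, 70, -98, -20, 1.2], [85, 105, -147, -30, 1.8], [85, 140, -196, -40, 2.4], [85, 175, -245, -50, 3]]]}}

```text
time: 0.72
tool_pos: [0.3209, 0.361, 0.1996]
tool_rot: [-0.0, -0.041, 0.999, -0.0]
contact_force: [1.0, -0.1, -0.3]
gripper_width: 0.998
```

```bash
python3 - <<'E'
from h import *
s=cv2.imread("pics/scene0.png");t=cv2.imread("pics/top0.png")
a=np.array([.0,0,0])
# predicted projections to check scene-view consistency
for n,p in [("captop",(.5677,.0153,.072)),("boxtop",(.4699,-.2595,.107)),("tray",(0,0,0))]:
    print(n,proj("scene",np.array(p)),proj("top",np.array(p)))
yy=np.radians(-27.4);x=np.array([np.cos(yy),np.sin(yy),0]);y=np.array([-x[1],x[0],0,])
A=np.array([.477,-.2632,.013])
im=s.copy();it=t.copy()
for zz in(.05,.094):
  for q in((-.05,-.022),(.034,-.022),(.034,.022),(-.05,.022)):
    for n,i in(("scene",im),("top",it)):
      u=proj(n,A+x*q[0]+y*q[1]+np.array([0,0,zz]));cv2.circle(i,tuple(int(round(v*8)) for v in u),8,(0,0,255) if zz>.06 else (255,0,0),-1,shift=3)
C=np.array([.5677,.0153,0])
for k in range(0,360,20):
  for z,r in((.072,.0275),(0.036,.075)):
    for n,i in(("scene",im),("top",it)):
      u=proj(n,C+np.array([r*np.cos(np.radians(k)),r*np.sin(np.radians(k)),z]));cv2.circle(i,tuple(int(round(v*8)) for v in u),6,(0,255,0),-1,shift=3)
f=lambda i,x,y,w,h:cv2.resize(i[y:y+h,x:x+w],(400,300),interpolation=cv2.INTER_NEAREST)
cv2.imwrite("pics/ov0.png",np.vstack([np.hstack([f(it,316,185,100,75),f(it,445,228,100,75)]),np.hstack([f(im,243,245,100,75),f(im,100,260,100,75)])]))
# tray corners, rim z .022
m=(cv2.inRange(t,(50,50,50),(80,78,78)));z=np.zeros_like(m);z[216:297,208:288]=m[216:297,208:288]
c=max(cv2.findContours(z,0,1)[0],key=cv2.contourArea);r=cv2.minAreaRect(c);print(r,cv2.contourArea(c),[onz("top",*p,.015).round(3) for p in cv2.boxPoints(r)],onz("top",*r[0],.015))
E
```

```text
captop [291.06037711 265.9016806 ] [367.12464569 227.3835063 ]
boxtop [138.14170474 276.62658977] [498.43371289 267.92358707]
tray [188.65781775 187.92783474] [377.88616012 489.41174325]
((246.74325561523438, 255.45945739746094), (64.2800064086914, 65.75959777832031), 80.53767395019531) 3981.5 [array([0.578, 0.383, 0.015]), array([0.603, 0.23 , 0.015]), array([0.453, 0.205, 0.015]), array([0.429, 0.354, 0.015])] [0.51499457 0.29305578 0.015     ]
```

View pics/ov0.png

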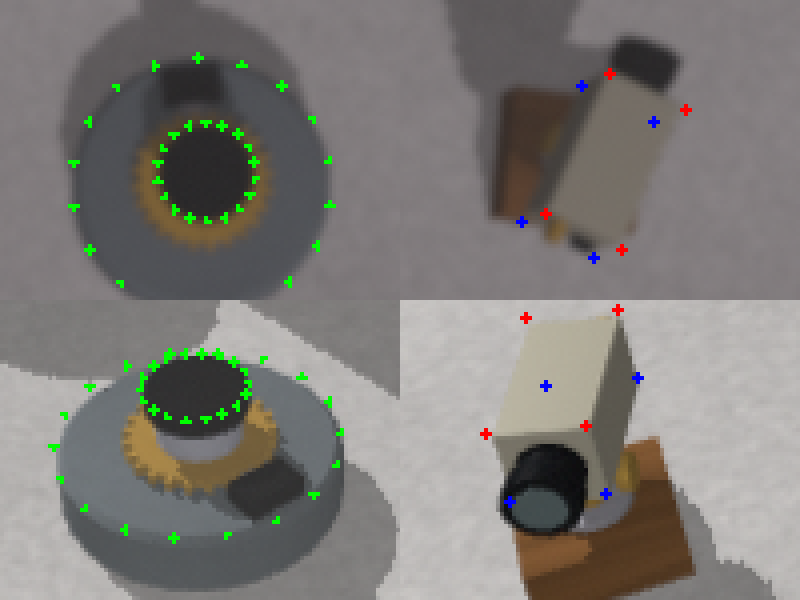

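The overlay shows cap and foot predictions within about 1 px. The camera box sits about 2 px right and below its prediction in the scene view, so I will refine it before grasping.

>>> {"name": "servo_tool", "arguments": {"deltas": [[[85, 35, -49, -8, 0], [85, 70, -98, -16, 0], [85, 105, -147, -24, 0], [85, 140, -196, -32, 0], [85, 175, -245, -40, 0]]]}}

```text
time: 1.35
tool_pos: [0.496, 0.116, 0.1598]
tool_rot: [-0.0, -0.04, 0.999, 0.0]
contact_force: [-0.3, 0.4, 0.5]
gripper_width: 0.996
```

>>> {"name": "servo_tool", "arguments": {"deltas": [[[85, 36, -50, -10, 0], [85, 72, -102, -20, 0], [85, 72, -102, -50, 0], [85, 72, -102, -70, 0], [85, 72, -102, -70, 0]]]}}

```text
time: 1.98
tool_pos: [0.5652, 0.0165, 0.0876]
tool_rot: [-0.003, -0.04, 0.999, 0.0]
contact_force: [-0.0, 0.3, 0.5]
gripper_width: 0.994
```

```bash
python3 - <<'E'
from h import *
f=grab_frame("scene");g=grab_frame("top")
a=lambda f,x,y,w,h:cv2.resize(f[y:y+h,x:x+w,::-1],(400,300),interpolation=cv2.INTER_CUBIC)
cv2.imwrite("pics/c1.png",np.hstack([a(f,223,220,140,105),a(g,306,175,120,90)]))
t=cv2.imread("pics/top0.png");s=cv2.imread("pics/scene0.png")
cv2.imwrite("pics/c2.png",np.hstack([cv2.resize(s[260:320,115:165],(400,480),interpolation=cv2.INTER_CUBIC),cv2.resize(t[235:295,470:520],(400,480),interpolation=cv2.INTER_CUBIC)]))
print(state()["tool_pos"])
E
```

```text
[0.56723827 0.01658612 0.09060637]
```

View pics/c1.png

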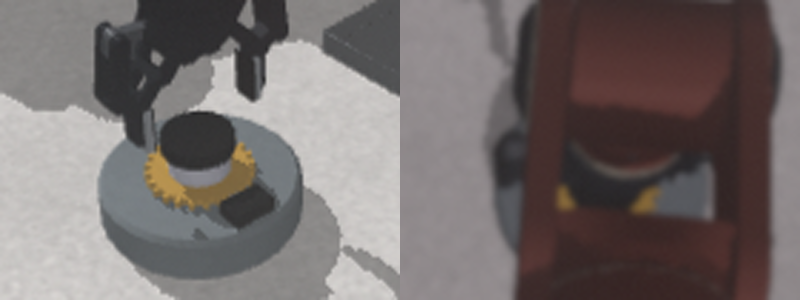

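View pics/c2.png

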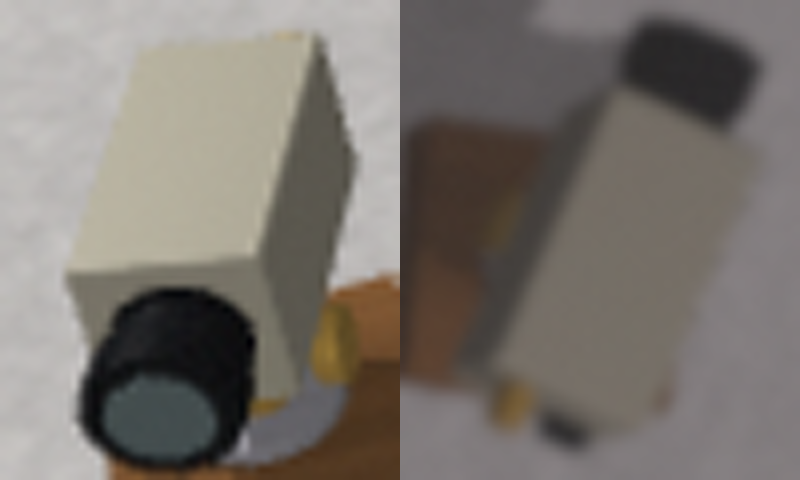

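>>> {"name": "servo_tool", "arguments": {"deltas": [[[85, 1, -1, -20, 0], [85, 1, -1, -20, 0], [40, 1, -1, -20, 0], [40, 1, -1, -20, 0], [40, 1, -1, -20, 0]]]}}

```text
time: 2.7
tool_pos: [0.5693, 0.0148, 0.0714]
tool_rot: [0.001, -0.04, 0.999, -0.0]
contact_force: [0.3, -0.1, 3.0]
gripper_width: 0.617
```

```bash
python3 - <<'E'
from h import *
S=np.array([(257,262),(68,270),(142,48),(313,33)])/8-.5+[115,260]
T=np.array([(218,88),(355,150),(240,425),(88,370)])/8-.5+[470,235]
P=[]
for a,b in zip(S,T):
    p,e=tri(*a,*b);P.append(p);print(p.round(4),round(e,4))
P=np.array(P);print(P.mean(0),"top plane:",np.mean([onz("top",*b,.107) for b in T],0),"scene plane",np.mean([onz("scene",*b,.107) for b in S],0))
Q=np.array([onz("top",*b,.107) for b in T]);R=np.array([onz("scene",*b,.107) for b in S])
for X in(P,Q,R):
    d=X[0]+X[1]-X[2]-X[3];w=X[0]+X[3]-X[1]-X[2];print("yaw",np.degrees(np.arctan2(d[1],d[0])),np.degrees(np.arctan2(w[1],w[0]))-90,"len",np.linalg.norm(d)/2,np.linalg.norm(w)/2)
E
```

```text
[ 0.5189 -0.2597  0.1042] 0.0012
[ 0.5011 -0.2954  0.1067] 0.0008
[ 0.4281 -0.2591  0.1061] 0.0001
[ 0.443  -0.2214  0.1034] 0.0016
[ 0.47277498 -0.25889475  0.10507004] top plane: [ 0.47260354 -0.25811068  0.107     ] scene plane [ 0.47524647 -0.2593597   0.107     ]
yaw -26.6043165908089 -24.097665599859937 len 0.08325871746367149 0.040199350054052334
yaw -27.06795052685979 -23.261273821514322 len 0.08335121980733975 0.040657653238452815
yaw -26.450663092685243 -28.6892402309034 len 0.08223862538365219 0.04124920664046774
```

>>> {"name": "servo_tool", "arguments": {"deltas": [[[40, 0, 0, 0, 0], [40, 0, 0, 0, 0], [40, 0, 0, 20, 0], [40, 0, 0, 45, 0], [40, 0, 0, 60, 0]]]}}

```text
time: 3.32
tool_pos: [0.5684, 0.0149, 0.1316]
tool_rot: [0.0, -0.04, 0.999, 0.0]
contact_force: [0.0, 0.6, -0.1]
gripper_width: 0.617
```

>>> {"name": "servo_tool", "arguments": {"deltas": [[[40, -10, 50, 5, 0], [40, -20, 105, 5, 0], [40, -30, 160, 5, 0], [40, -40, 215, 5, 0], [40, -48, 260, 5, 0]]]}}

```text
time: 3.95
tool_pos: [0.5192, 0.2767, 0.1351]
tool_rot: [-0.0, -0.04, 0.999, -0.0]
contact_force: [0.3, 0.2, -0.2]
gripper_width: 0.617
```

```bash
python3 - <<'E'
from h import *
f=grab_frame("scene");g=grab_frame("top")
cv2.imwrite("pics/s3.png",f[:,:,::-1])
crop("top",g,320,180,90,90,6,"t3")
print(state()["tool_pos"],state()["gripper_width"])
E
```

```text
[0.51877081 0.27830495 0.13513335] 0.619355604648682
```

View pics/s3.png

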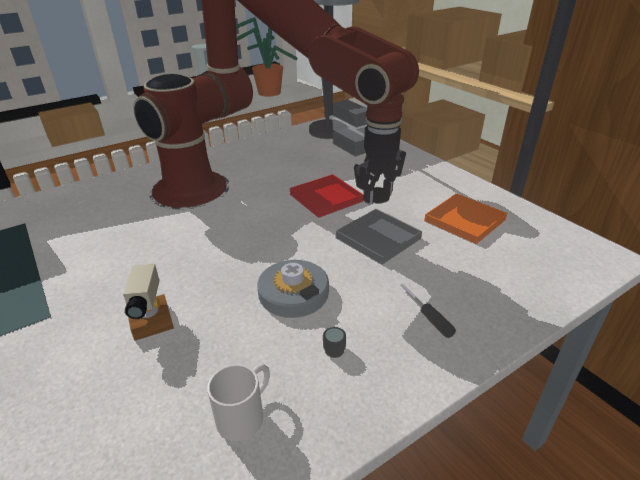

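View pics/t3.png

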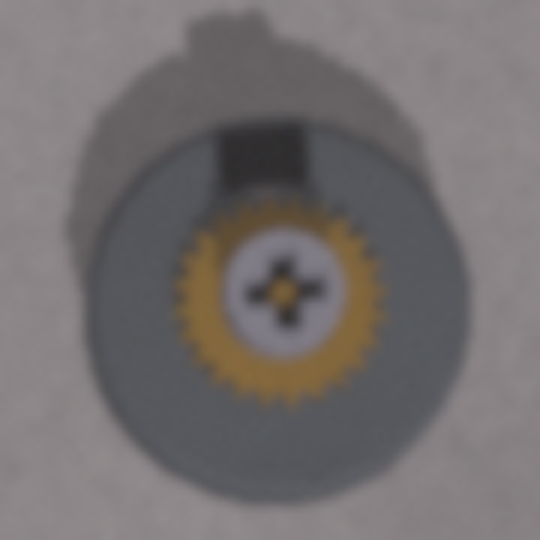

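```bash
python3 - <<'E'
from h import *
print(onz("scene",379,236,.022))
for u in((337,235),(379,211),(421,233),(381,260)):print(onz("scene",*u,.022))
t=cv2.imread("pics/t3.png")
# socket
for n,i in(("top",None),):pass
g=grab_frame("top")[:,:,::-1];f=grab_frame("scene")
crop("scene",f,270,250,45,45,12,"sock_s")
crop("top",grab_frame("top"),347,208,40,40,14,"sock_t")
E
```

```text
[0.53479742 0.2797193  0.022     ]
[0.47361883 0.19915917 0.022     ]
[0.44720915 0.3529673  0.022     ]
[0.58304077 0.37130705 0.022     ]
[0.60969362 0.22289733 0.022     ]
```

View pics/sock_s.png

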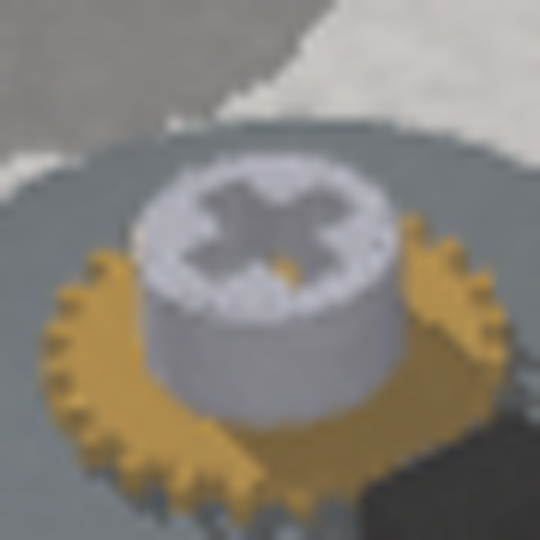

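View pics/sock_t.png

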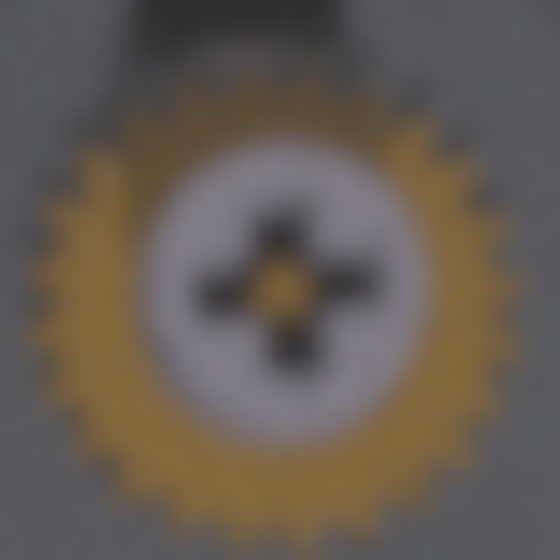

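```bash
python3 - <<'E'
from h import *
print(tri(292,269.2,367.1,228.3),onz("top",367.1,228.3,.066),onz("scene",292,269.2,.066))
E
```

```text
(array([0.56786706, 0.01565897, 0.06314761]), np.float64(0.0022553202956239866)) [0.56677625 0.01490524 0.066     ] [0.57145938 0.01495231 0.066     ]
```

>>> {"name": "servo_tool", "arguments": {"deltas": [[[40, 2, 14, -50, 0], [40, 2, 14, -100, 0], [40, 2, 14, -107, 0], [40, 2, 14, -109, 0], [40, 2, 14, -109, 0]]]}}

```text
time: 4.82
tool_pos: [0.5243, 0.289, 0.0289]
tool_rot: [0.002, -0.039, 0.999, 0.001]
contact_force: [0.6, 0.3, -0.0]
gripper_width: 0.617
```

>>> {"name": "servo_tool", "arguments": {"deltas": [[[40, 0, 0, -3, 0], [40, 0, 0, -3, 0], [72, 0, 0, -3, 0], [72, 0, 0, -3, 0], [72, 0, 0, -3, 0]]]}}

```text
time: 5.45
tool_pos: [0.5224, 0.2889, 0.0234]
tool_rot: [0.0, -0.04, 0.999, 0.0]
contact_force: [0.3, 0.2, 0.0]
gripper_width: 0.844
```

>>> {"name": "servo_tool", "arguments": {"deltas": [[[72, 0, 0, 30, 0], [72, 0, 0, 80, 0], [85, 0, 0, 130, 0], [85, 0, -50, 160, 0], [85, 0, -110, 180, 0]]]}}

```text
time: 6.08
tool_pos: [0.523, 0.1792, 0.2056]
tool_rot: [0.002, -0.041, 0.999, 0.0]
contact_force: [1.1, -1.4, -0.4]
gripper_width: 0.994
```

```bash
python3 - <<'E'
from h import *
f=grab_frame("scene")
crop("scene",f,260,160,200,150,4,"s5")
print(state()["tool_pos"])
E
```

```text
[0.5242577  0.17312064 0.20781156]
```

View pics/s5.png

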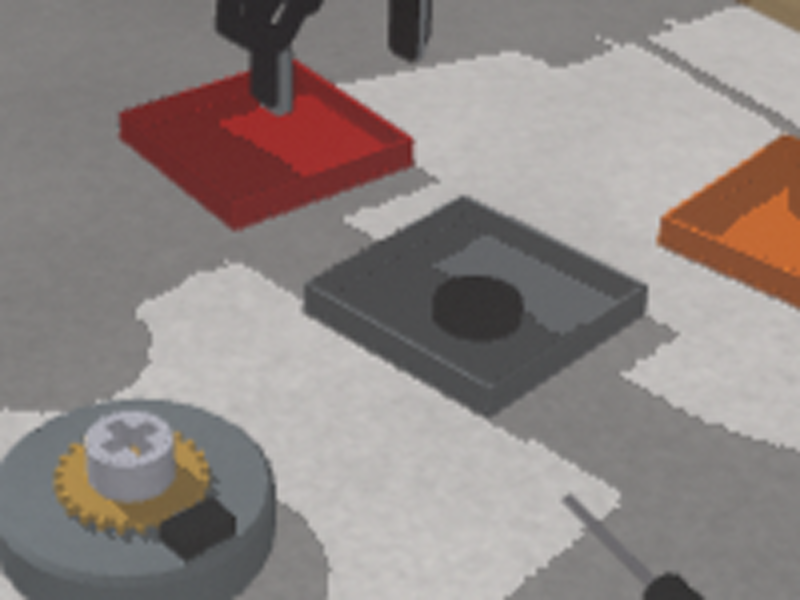

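The cap lies flat in the grey tray at about scene pixel (379,237). Next is the camera.

>>> {"name": "servo_tool", "arguments": {"deltas": [[[85, -5, -55, 0, -0.8], [85, -10, -112, 0, -1.6], [85, -15, -169, 0, -2.4], [85, -20, -226, 0, -3.2], [85, -25, -283, 0, -4]]]}}

```text
time: 6.75
tool_pos: [0.497, -0.1052, 0.2032]
tool_rot: [0.0, 0.17, 0.985, -0.0]
contact_force: [-0.2, -0.3, -0.6]
gripper_width: 0.994
```

>>> {"name": "servo_tool", "arguments": {"deltas": [[[85, -5, -50, 0, -0.4], [85, -12, -100, 0, -0.8], [85, -18, -150, -10, -1.2], [85, -18, -152, -30, -1.2], [85, -18, -152, -30, -1.2]]]}}

```text
time: 7.38
tool_pos: [0.4781, -0.2543, 0.1704]
tool_rot: [-0.002, 0.231, 0.973, 0.001]
contact_force: [-0.2, 0.6, -1.0]
gripper_width: 0.994
```

```bash
python3 - <<'E'
from h import *
f=grab_frame("scene")
crop("scene",f,80,200,120,150,4,"s6")
s=state();print(s["tool_pos"],s["tool_rot"])
E
```

```text
[ 0.47880093 -0.25417235  0.17164393] [-1.36768431e-03  2.30142604e-01  9.73155649e-01  7.70836125e-04]
```

View pics/s6.png

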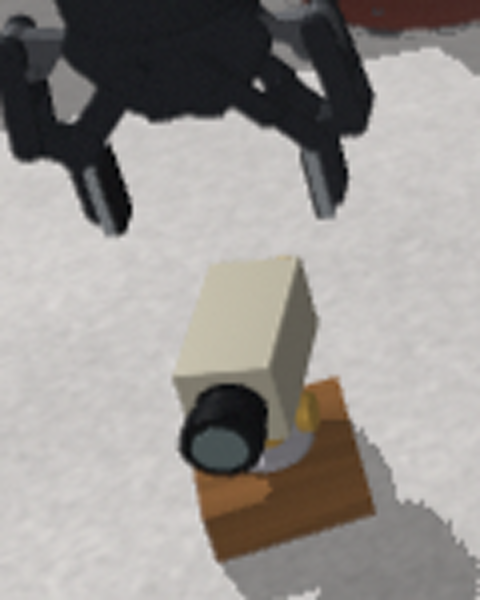

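The open fingers straddle the box and are lined up with its sides, so I descend and close.

>>> {"name": "servo_tool", "arguments": {"deltas": [[[85, 2, -8, -30, 0], [85, 2, -8, -60, 0], [85, 2, -8, -80, 0], [85, 2, -8, -85, 0], [85, 2, -8, -85, 0]]]}}

```text
time: 8.05
tool_pos: [0.4819, -0.2633, 0.0887]
tool_rot: [0.0, 0.23, 0.973, -0.0]
contact_force: [0.7, -1.1, 0.6]
gripper_width: 0.994
```

>>> {"name": "servo_tool", "arguments": {"deltas": [[[25, 0, 0, 0, 0], [25, 0, 0, 0, 0], [25, 0, 0, 0, 0], [25, 0, 0, 0, 0], [25, 0, 0, 0, 0]]]}}

```text
time: 8.68
tool_pos: [0.4819, -0.264, 0.0892]
tool_rot: [0.001, 0.231, 0.973, -0.0]
contact_force: [-0.2, -1.0, 5.3]
gripper_width: 0.504
```

```bash
python3 - <<'E'
from h import *
f=grab_frame("scene")
crop("scene",f,80,200,120,150,4,"s7")
s=state();print(s["tool_pos"],s["tool_rot"],s["contact_force"],s["ft_torque"])
E
```

```text
[ 0.48195308 -0.26402893  0.08920378] [ 7.37045048e-04  2.30514894e-01  9.73068428e-01 -4.18657555e-04] [-0.88977949 -0.70511797  5.24208247] [0.03556059 0.1618332  0.0382793 ]
```

View pics/s7.png

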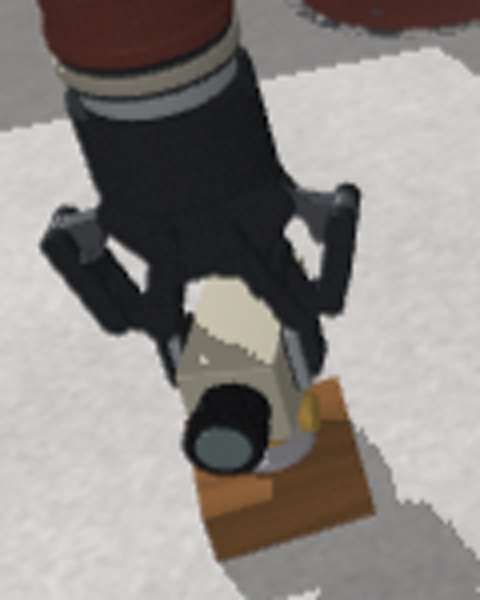

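>>> {"name": "servo_tool", "arguments": {"deltas": [[[25, 0, 0, 15, 0], [25, 0, 0, 40, 0], [25, 0, 0, 80, 0], [25, 0, 0, 110, 0], [25, 0, 0, 110, 0]]]}}

```text
time: 9.35
tool_pos: [0.4826, -0.2642, 0.2011]
tool_rot: [0.003, 0.23, 0.973, -0.001]
contact_force: [-0.4, -0.1, -2.6]
gripper_width: 0.512
```

>>> {"name": "servo_tool", "arguments": {"deltas": [[[25, 15, 48, 0, 0.9], [25, 30, 96, 0, 1.8], [25, 45, 144, 0, 2.7], [25, 60, 192, 0, 3.6], [25, 75, 240, 0, 4.5]]]}}

```text
time: 9.98
tool_pos: [0.5553, -0.0216, 0.1954]
tool_rot: [-0.002, -0.005, 1.0, 0.0]
contact_force: [0.6, -0.2, -2.4]
gripper_width: 0.508
```

>>> {"name": "servo_tool", "arguments": {"deltas": [[[25, 6, 20, 0, 0.4], [25, 11, 39, -5, 0.9], [25, 11, 39, -15, 0.9], [25, 11, 39, -25, 0.9], [25, 11, 39, -25, 0.9]]]}}

```text
time: 10.6
tool_pos: [0.5662, 0.0147, 0.1711]
tool_rot: [-0.002, -0.049, 0.999, 0.0]
contact_force: [-0.1, 0.1, -1.9]
gripper_width: 0.504
```

```bash
python3 - <<'E'
from h import *
f=grab_frame("scene");cv2.imwrite("pics/s8r.png",f[:,:,::-1]);g=grab_frame("top");cv2.imwrite("pics/t8r.png",g[:,:,::-1])
crop("scene",f,240,190,110,120,5,"s8");crop("top",g,306,175,120,110,5,"t8")
s=state();print(s["tool_pos"],s["tool_rot"],s["contact_force"],s["gripper_width"])
E
```

```text
[0.56723164 0.01476384 0.17281486] [-2.11676398e-04 -4.94867509e-02  9.98774757e-01 -3.98470945e-05] [ 0.44267985  0.16711677 -2.0180655 ] 0.505327856875359
```

View pics/s8.png

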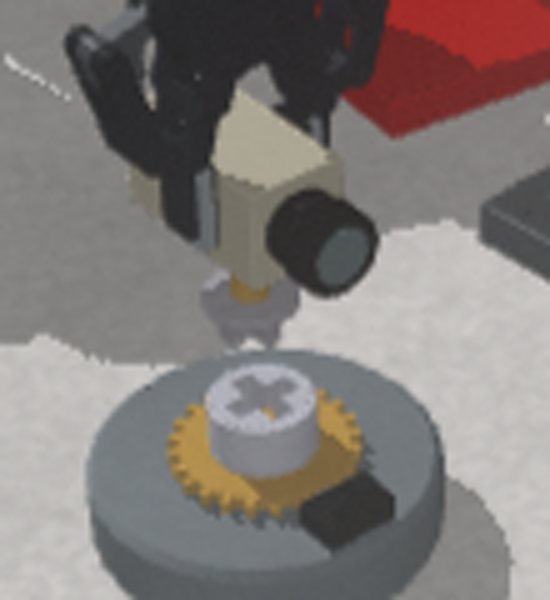

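View pics/t8.png

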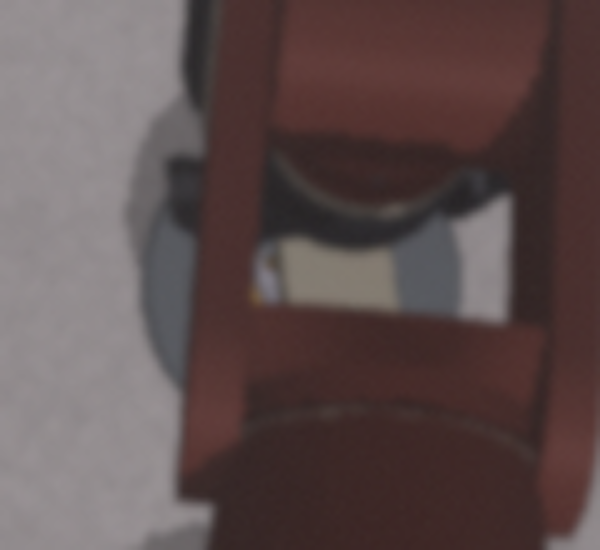

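```bash
python3 - <<'E'
from h import *
f=cv2.imread("pics/s8r.png")[:,:,::-1]
crop("scene",f,272,238,46,50,12,"s8b")
z0=.1728-.0762
S=onz("scene",292,269.2,.066)
for nm,z in(("flange bottom",.017),("flange top",.022),("tip",0),("blade top",.017)):
    u=proj("scene",np.array([S[0],S[1],z0+z]));print(nm,u,(u-[272,238]+.5)*12)
T=np.array([.5672,.0148])
for y0 in(0,.001):
  c=np.array([T[0],T[1],.191]);print("top boxtop proj of TCP",proj("top",c))
print("px/mm", proj("scene",np.array([S[0]+.001,S[1],.1]))-proj("scene",np.array([S[0],S[1],.1])),proj("scene",np.array([S[0],S[1]+.001,.1]))-proj("scene",np.array([S[0],S[1],.1])))
# flange/TCP abs
print("TCP proj flange bottom", (proj("scene",np.array([T[0],T[1],z0+.017]))-[272,238]+.5)*12)
g=cv2.imread("pics/t8r.png");crop("top",g[:,:,::-1],355,218,35,25,20,"t8b")
E
```

```text
flange bottom [290.91227442 250.56965548] [232.94729305 156.83586578]
flange top [290.79418766 248.54708921] [231.5302519  132.56507054]
tip [291.30821839 257.35130406] [237.69862073 238.21564868]
blade top [290.91227442 250.56965548] [232.94729305 156.83586578]
top boxtop proj of TCP [372.06988694 216.12565871]
top boxtop proj of TCP [372.06988694 216.12565871]
px/mm [0.25806556 0.24996617] [ 0.42746939 -0.17299424]
TCP proj flange bottom [218.91940467 144.5172321 ]
```

View pics/s8b.png

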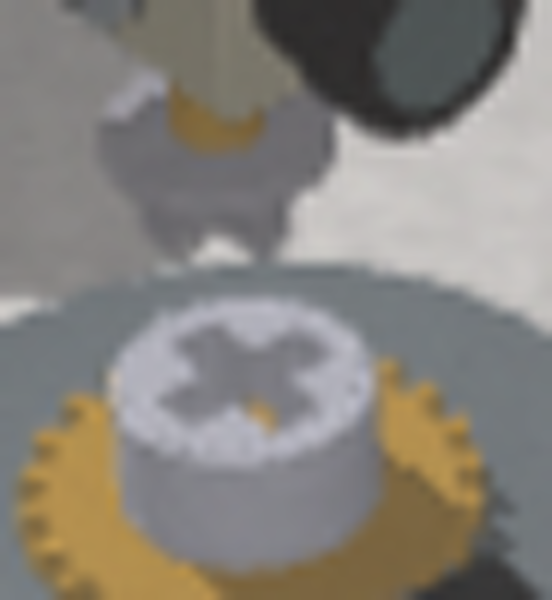

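View pics/t8b.png

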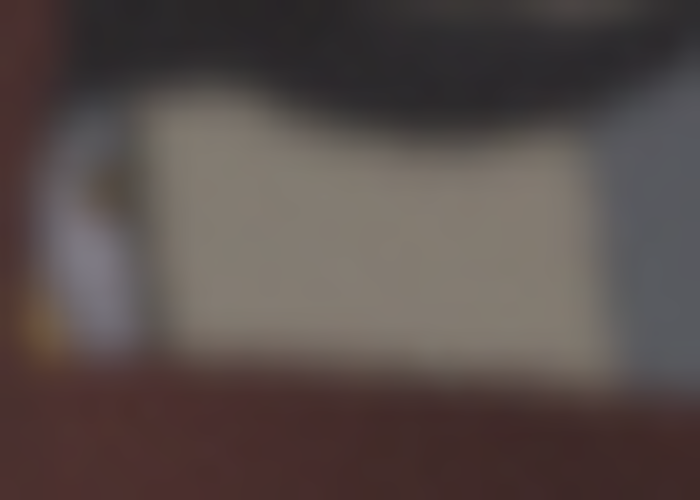

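The scene crop shows the flange centred at about col 216, left of the collar-aligned 232. The blade tips sit about 16 crop px too high. The top view agrees with TCP y to 0.1 px. Solving gives dx ≈ +4.8 mm and dy ≈ 0. I shift, lower to just above the mouth, and look again.

>>> {"name": "servo_tool", "arguments": {"deltas": [[[25, 4.5, 0, 0, 0], [25, 4.5, 0, -12, 0], [25, 4.5, 0, -22, 0], [25, 4.5, 0, -22, 0], [25, 4.5, 0, -22, 0]]]}}

```text
time: 11.32
tool_pos: [0.5718, 0.0156, 0.1509]
tool_rot: [-0.0, -0.05, 0.999, 0.0]
contact_force: [0.4, -0.3, -1.4]
gripper_width: 0.507
```

```bash
python3 - <<'E'
from h import *
f=grab_frame("scene");cv2.imwrite("pics/s9r.png",f[:,:,::-1])
crop("scene",f,272,238,46,50,12,"s9b")
s=state();print(s["tool_pos"],s["tool_rot"],s["contact_force"])
z0=s["tool_pos"][2]-.0762
S=onz("scene",292,269.2,.066);C=lambda p:((proj("scene",p)-[272,238]+.5)*12).round(0)
for nm,z in(("flange bottom",.017),("flange top",.022),("tip",0)):
    print(nm,C(np.array([S[0],S[1],z0+z])))
y=np.radians(5.7)
for k in range(4):
    a=y+k*np.pi/2;print(k,C(np.array([S[0]+.014*np.cos(a),S[1]+.014*np.sin(a),z0+.002])))
E
```

```text
[0.57204655 0.01556126 0.15127732] [ 1.90916947e-04 -5.01521643e-02  9.98741569e-01 -3.84584994e-05] [-0.12389544  0.2555612  -1.54213092]
flange bottom [239. 260.]
flange top [238. 236.]
tip [244. 339.]
0 [293. 369.]
1 [309. 296.]
2 [194. 291.]
3 [176. 363.]
```

View pics/s9b.png

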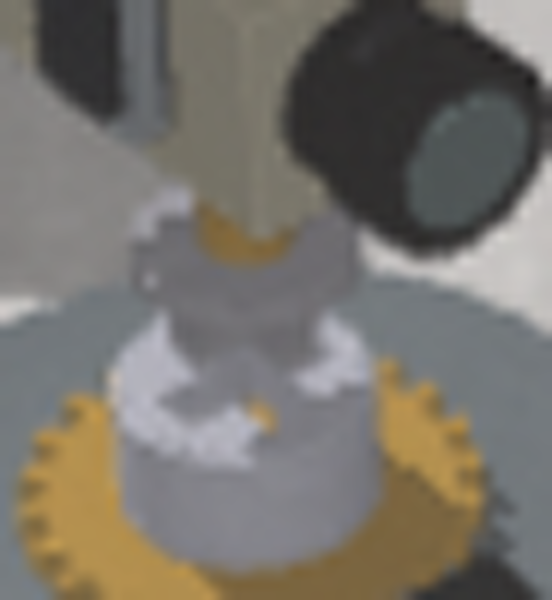

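```bash
python3 - <<'E'
from h import *
a=cv2.imread("pics/s8r.png");b=cv2.imread("pics/s9r.png")
f=lambda i,x,y,w,h:cv2.resize(i[y:y+h,x:x+w],(400,560),interpolation=cv2.INTER_NEAREST)
m=np.hstack([f(a,275,240,30,42),f(b,275,240,30,42)]);m=np.clip((m.astype(float)-60)*1.7,0,255).astype(np.uint8)
for k in range(0,42,5): cv2.line(m,(0,int(k*13.33)),(6,int(k*13.33)),(0,0,255),1)
cv2.imwrite("pics/cmp.png",m)
E
```

View pics/cmp.png

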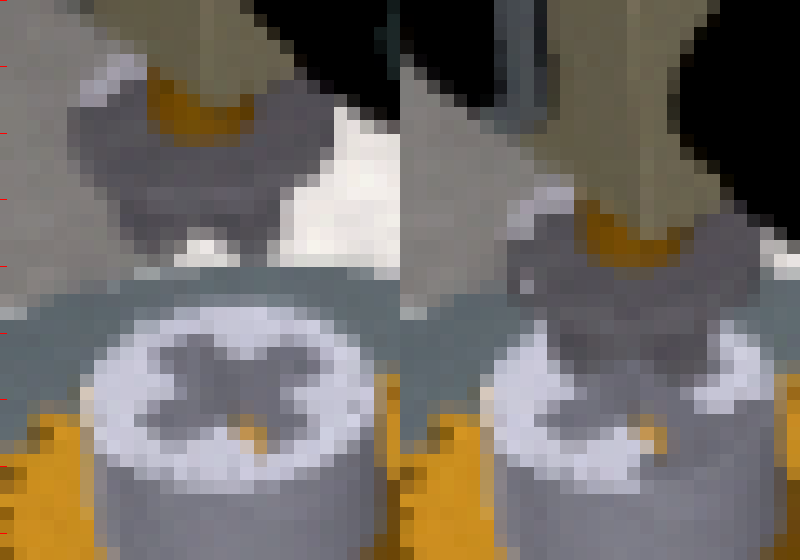

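The flange centre is now at col 292.0 against 291.35 for aligned. The top view wants y about 0.7 mm lower, so I correct by (-1.3, -0.7) and feel downward gently.

>>> {"name": "servo_tool", "arguments": {"deltas": [[[25, -1.3, -0.7, 0, 0], [25, -1.3, -0.7, -4, 0], [25, -1.3, -0.7, -7, 0], [25, -1.3, -0.7, -9, 0], [25, -1.3, -0.7, -11, 0]]]}}

```text
time: 12.0
tool_pos: [0.5706, 0.0148, 0.1399]
tool_rot: [-0.0, -0.05, 0.999, -0.0]
contact_force: [-0.4, -0.3, -2.4]
gripper_width: 0.508
```

```bash
cat > st.py <<'E'
from h import *
s=state();q=s["tool_rot"];print(s["tool_pos"].round(4),"yawy",(2*np.degrees(np.arctan2(q[2],q[1]))-90).round(2),"F",s["contact_force"].round(2),"M",s["ft_torque"].round(3),"g",round(s["gripper_width"],3),"t",s["time"])
E
python3 st.py
```

```text
[0.5706 0.0148 0.1399] yawy 95.75 F [-0.42 -0.29 -2.44] M [0.019 0.001 0.015] g 0.508 t 12.0
```

>>> {"name": "servo_tool", "arguments": {"deltas": [[[25, 0, 0, -1, 0], [25, 0, 0, -2, 0], [25, 0, 0, -3, 0], [25, 0, 0, -3, 0]]]}}

```text
time: 12.5
tool_pos: [0.5706, 0.0148, 0.137]
tool_rot: [-0.0, -0.05, 0.999, 0.0]
contact_force: [0.0, 0.1, -1.5]
gripper_width: 0.505
```

```bash
python3 st.py; python3 - <<'E'
from h import *
f=grab_frame("scene");cv2.imwrite("pics/s10r.png",f[:,:,::-1])
crop("scene",f,272,238,46,50,12,"s10b")
E
```

```text
[0.5706 0.0148 0.137 ] yawy 95.75 F [ 0.01  0.05 -1.55] M [0.019 0.01  0.013] g 0.505 t 12.5
```

View pics/s10b.png

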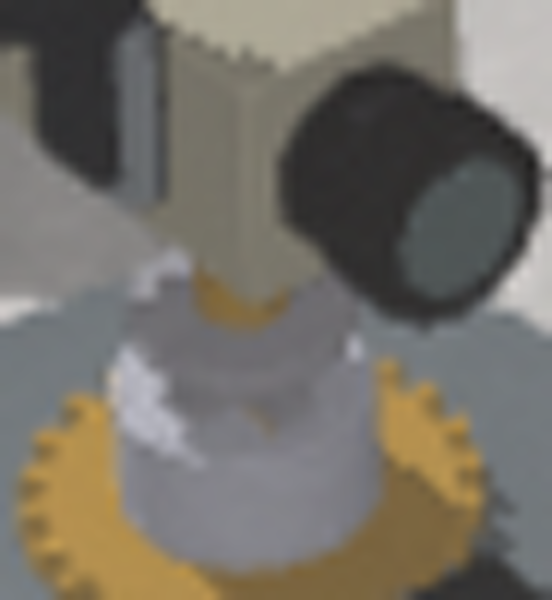

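>>> {"name": "servo_tool", "arguments": {"deltas": [[[25, 0, 0, -1, 0], [25, 0, 0, -2, 0], [25, 0, 0, -3, 0], [25, 0, 0, -4, 0], [25, 0, 0, -4, 0]]]}}

```text
time: 13.18
tool_pos: [0.5705, 0.0148, 0.1329]
tool_rot: [-0.0, -0.05, 0.999, 0.0]
contact_force: [-0.4, -0.4, -3.1]
gripper_width: 0.51
```

```bash
python3 st.py
```

```text
[0.5705 0.0148 0.1329] yawy 95.74 F [-0.39 -0.42 -3.1 ] M [-0.048 -0.059 -0.009] g 0.51 t 13.175
```

>>> {"name": "servo_tool", "arguments": {"deltas": [[[25, 0, 0, -1, 0], [25, 0, 0, -2, 0], [25, 0, 0, -3, 0], [25, 0, 0, -4, 0], [25, 0, 0, -4, 0]]]}}

```text
time: 13.8
tool_pos: [0.5709, 0.0148, 0.1296]
tool_rot: [0.0, -0.05, 0.999, -0.0]
contact_force: [-3.5, 0.1, 3.8]
gripper_width: 0.504
```

```bash
python3 st.py
```

```text
[0.5709 0.0148 0.1296] yawy 95.75 F [-3.48  0.14  3.81] M [ 0.035  0.454 -0.029] g 0.504 t 13.8
```

>>> {"name": "servo_tool", "arguments": {"deltas": [[[25, -0.5, 0, -1, 0], [25, -0.5, 0, -2, 0], [25, -0.5, 0, -3, 0], [25, -0.5, 0, -4, 0], [25, -0.5, 0, -4, 0]]]}}

```text
time: 14.42
tool_pos: [0.5707, 0.0148, 0.1259]
tool_rot: [0.001, -0.05, 0.999, -0.0]
contact_force: [-1.0, 0.5, 6.0]
gripper_width: 0.507
```

```bash
python3 st.py
```

```text
[0.5707 0.0148 0.1259] yawy 95.75 F [-1.    0.46  6.  ] M [0.096 0.366 0.015] g 0.507 t 14.425
```

>>> {"name": "servo_tool", "arguments": {"deltas": [[[25, 0, 0, -0.5, 0], [25, 0, 0, -1, 0], [25, 0, 0, -1.5, 0], [25, 0, 0, -1.5, 0]]]}}

```text
time: 14.92
tool_pos: [0.5708, 0.0148, 0.1252]
tool_rot: [0.001, -0.05, 0.999, -0.0]
contact_force: [-3.1, -0.1, 9.4]
gripper_width: 0.508
```

```bash
python3 st.py
```

```text
[0.5708 0.0148 0.1252] yawy 95.75 F [-3.12 -0.13  9.37] M [0.14  0.608 0.062] g 0.508 t 14.925
```

>>> {"name": "servo_tool", "arguments": {"deltas": [[[25, -0.3, 0, -0.5, 0], [25, -0.3, 0, -1, 0], [25, -0.3, 0, -1, 0], [25, -0.3, 0, -1, 0]]]}}

```text
time: 15.42
tool_pos: [0.5709, 0.0148, 0.1252]
tool_rot: [0.001, -0.05, 0.999, -0.0]
contact_force: [-3.0, -0.1, 12.3]
gripper_width: 0.507
```

```bash
python3 st.py
```

```text
[0.5709 0.0148 0.1252] yawy 95.75 F [-3.04 -0.12 12.26] M [0.191 0.934 0.015] g 0.507 t 15.425
```

>>> {"name": "servo_tool", "arguments": {"deltas": [[[25, 0, 0, -1, 0], [25, 0, 0, -2, 0], [25, 0, 0, -2, 0], [25, 0, 0, -2, 0]]]}}

```text
time: 15.92
tool_pos: [0.5711, 0.0148, 0.1251]
tool_rot: [0.001, -0.05, 0.999, -0.0]
contact_force: [-8.4, -0.6, 22.0]
gripper_width: 0.504
```

```bash
python3 st.py; python3 - <<'E'
from h import *
f=grab_frame("scene");cv2.imwrite("pics/s11r.png",f[:,:,::-1])
a=lambda x,y,w,h:cv2.resize(f[y:y+h,x:x+w,::-1],(400,600),interpolation=cv2.INTER_CUBIC)
cv2.imwrite("pics/s11.png",np.hstack([a(240,190,100,150),a(275,245,34,51)]))
cv2.imwrite("pics/s11f.png",f[:,:,::-1])
E
```

```text
[0.5711 0.0148 0.1251] yawy 95.76 F [-8.43 -0.56 21.98] M [0.263 1.883 0.087] g 0.504 t 15.925
```

View pics/s11.png

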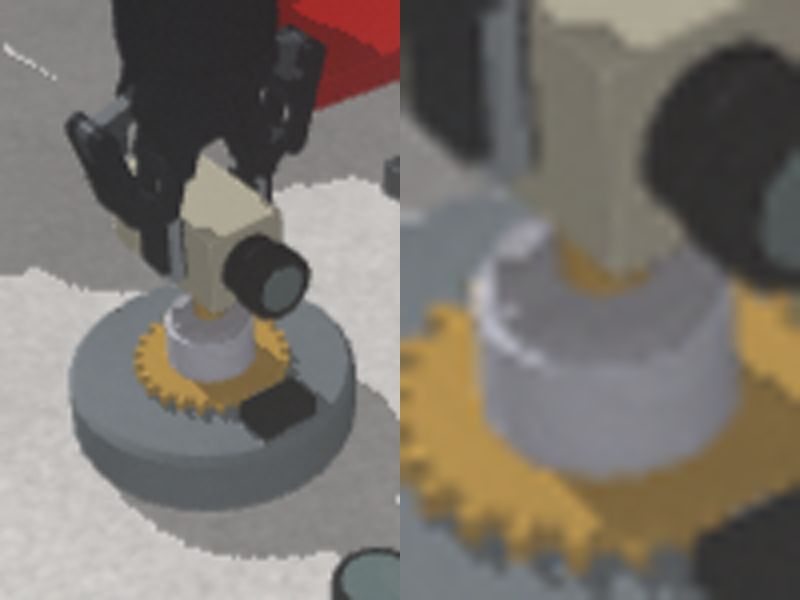

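View pics/s11f.png

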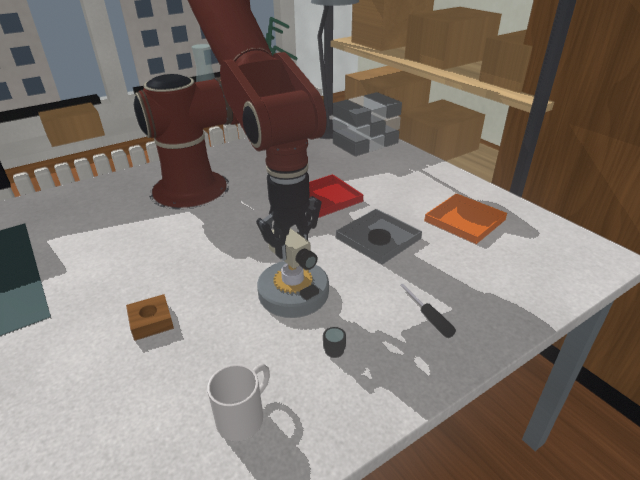

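The picture shows the flange flush on the collar at about (292,268), the cap in the grey tray at (379,237), the stand empty and the bystanders untouched. Next, a short hold that eases the sideways push a little.

>>> {"name": "servo_tool", "arguments": {"deltas": [[[25, -0.5, 0, 0, 0], [25, -0.5, 0, 0, 0], [25, -0.5, 0, 0, 0], [25, -0.5, 0, 0, 0]]]}}

```text
time: 16.48
tool_pos: [0.571, 0.0148, 0.1251]
tool_rot: [0.002, -0.05, 0.999, -0.0]
contact_force: [-7.9, 0.9, 20.1]
gripper_width: 0.508
```

```bash
python3 st.py
```

```text
[0.571  0.0148 0.1251] yawy 95.76 F [-7.92  0.87 20.08] M [0.265 1.56  0.045] g 0.508 t 16.475
```

Steady, seated and pressing about 20 N, so I hand in.

```bash
python3 -c "
from plant import *
print(job_done())"; python3 st.py
```

```text
the job is handed in; nothing more can be done
None
the job is handed in; nothing more can be done
```

The job is done and handed in at about 16.5 s. The cap came off the collar and lies flat near the middle of the grey tray. The camera went from its stand into the socket, turned about 32° so the cross meshed. I finished still gripping it and pressing it home.

**Last checks:**
- **Seating:** The TCP stopped at z = 0.1251 m, against about 0.1252 m expected with the flange on the collar. It did not move while the push grew to about 20 N, above the 10 N spring. The last scene picture shows the flange flush on the collar.
- **Surroundings:** In that picture the stand was empty and the mug, screwdriver and spare lens looked unmoved.

**What disagreed:**
- The two views put the socket's x about 5 mm apart (0.567 and 0.571 m), so I aligned the camera by its offset from the socket within the same picture.
- A sideways push of about 8 N in x and a moment of about 1.6 N m remained at the end. I think this is slight x misalignment within the slot's play, but I did not confirm it.
- The state could not be read after hand-in, so nothing was checked after that point.

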